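# Show the clipper blade to the inspection camera

## Task

The hair clipper lies in its service cradle with the small taper lever on its side sticking up: push that lever fully down while the clipper still lies in the cradle. Then lift the clipper out and finish while holding it still in the air, right way up, in front of the inspection camera, its blade squarely facing the lens and its nose sloping up along the lens's line of sight, with the blade tip centred about 70 mm in front of the lens. Do not touch the camera or disturb the other things on the worktop, and keep the grip: the program ends with the clipper in hand.

Things in the scene. Friction and masses are not known exactly. Their poses are not given: they have to be found in the camera images.
- clipper: loose black hair clipper, about 0.38 kg, 200 mm long. Body: x -21 to +15, y -92 to +87, z 0 to 36 mm; a switch stands 5 mm proud of the top at y +4 to +24. Origin on the underside; +z is its top, -y points to the blade (nose), +x to the side with the taper lever. Both sides are bare from y -9 (lever tip) to +58 (rear saddle)
- grip (a point): point in the middle of the clipper body to take it by, across its 36 mm width: 12 mm behind the origin (clipper x -3, y +12, z 18 mm), close to the centre of mass; axes as the clipper's
- blade (a point): centre of the blade tip, the nose end of the clipper (clipper x -3, y -92, z 18 mm)
- clipper_lever (a joint): taper lever on the clipper's +x side, rad: 0 = fully down along the body, 0.49 = fully up; starts well up. Hinged about clipper x at y -50, z 19 mm; 42 mm long towards the tail, at x 19 to 25 mm (4 mm clear of the body's side). 1 to 5 N at the tip turns it (damped: push slowly); it stays where left. Fully down, its top at the tip is 9 mm below the top of the body
- lever_tip (a point): point on the top edge of the taper lever near its free end; it moves with the lever (lever down: clipper x 22, y -13, z 27 mm)
- cradle: fixed grey cradle, 70 x 200 mm, origin under its centre, axes parallel to the clipper's. Two saddles carry the clipper 26 mm above the worktop, at y -86 to -62 and +58 to +82 mm; their cheeks reach 17 mm up its sides with 3.5 mm play (outer faces x -33, +27). Between them all is lower than 18 mm. A low stop stands behind the tail. The clipper's nose points away from the robot, roughly
- camera: fixed inspection camera: foot 104 x 100 mm, column 16 mm thick and 365 mm high, camera head (barrel 48 mm in diameter) at a height on the column that differs from time to time. Origin on the worktop about under the focus point, 117 mm in front of the foot's centre and 146 mm in front of the column; -x is the side to which the camera looks (towards the robot, more or less), z up
- lens (a point): centre of the front glass of the camera, 0.21 to 0.27 m above the worktop. Its -x axis is the line of sight, which slopes 20 degrees downward, out of the head; its y axis is level. A clipper shown rightly has its nose direction (clipper -y) along lens +x, its lever side (clipper +x) along lens +y and its top (clipper +z) along lens +z
- focus (a point): point on the line of sight 70 mm in front of the lens, where the centre of the blade tip must be held; axes as the lens's
- pot_low: bystander: small black cosmetic pot with gold lid, 53 mm across, 36 mm high, origin under its centre
- pot_tall: bystander: cream cosmetic pot with black lid, 61 mm across, 48 mm high, origin under its centre
- tint_brush: bystander: flat black tint brush lying, 41 x 183 x 10 mm, along its y axis, origin under its middle
- section_clip: bystander: small white hair clip lying, 110 x 15 x 18 mm, along its x axis
- grip_tin: bystander: closed green tin, 83 x 107 x 32 mm, origin under its centre

How it is judged:
By the outcome, as a careful person would: the job done as asked, in the order asked, and still so for the second after the job is handed in, while the arm keeps its last pose, push and grip.
It also fails if it takes over 54 s, if anything falls off the work surface, if the arm or the gripper's body presses on something with over 40 N, if the wrist force passes 120 N, or if a joint passes its speed limit or range.

## Robot

A 7-joint arm with a two-finger parallel gripper is mounted at the origin on a cart in front of the work surface, level with it; the furniture and walls round the work are solid. World frame = base frame: x ahead of the robot, y to its left, z up, the work surface at z = 0. Lengths are in m, angles in rad, forces in N, time in s.
With the tool pointing down it reaches from about 0.4 to 0.85 m from the base axis. Payload 4.5 kg.
Tool frame: the origin (TCP) lies midway between the tips of the shut fingers; the grasp point (between the pads) lies behind it (r.grip_point_offset is the z of the grasp point in the tool frame, in m); z points along the fingers, y is the line along which they close (so a half turn about z gives the same grasp; the last joint's range is limited). The gripper opens to 88 mm and grips with 3 to 60 N. Pads are 18 mm wide; open, the fingers measure 123 mm over their backs; the gripper's body (75 mm by 187 mm) begins 45 mm behind the grasp point.
Start: joints at [1.161, 0.689, -0.195, 1.565, 0.157, 0.902, -0.215], TCP at [0.268, -0.564, 0.239] pointing down, gripper open.
Joint ranges: [-3.01, 3.01], [-0.46, 2.08], [-1.47, 1.51], [0.13, 2.56], [-1, 4.14], [0.04, 2.09], [-2.66, 2.66]. Speed limits (rad/s): [2.57, 2.57, 3.14, 3.14, 3.14, 3.14, 3.14].

## Interface

Orientations are given as a unit quaternion [x, y, z, w].
In Python, from plant import r, optics, workorder gives the robot as it stands.
- The arm moves only by the shell command python3 -m creep 'ROWS' [FORCE]. ROWS is JSON, a list of rows, each an object of numbers: "grip": the gripper command: -1 is shut, 1 is fully open, values between are in proportion; "tx", "ty", "tz": the shift along the tool's x, y, z in cm; "spin": the turn about the tool's z in degrees. In form: [{"grip": .., "tx": .., "ty": .., "tz": .., "spin": ..}, ...]. A call has 1 to 8 rows; each row shifts and turns the commanded pose from where the row before left it, along the tool's axes as they then stand; what a row does not reach is not made up. A row lasts 1/12 s, in which the tool goes at most 41.7 mm and 7.16 degrees, less where a joint would pass 70% of its speed; a pose out of reach is approached as far as the arm can. A call with a gripper value outside its range is refused whole. The fingers move at their own pace and stop on an object; FORCE is the grip in N (left out, the last holds). Time passes only in rows, so rows that do not move let the fingers close. It gives the time, the measured TCP pose, the force, the opening and the grip force at its end, in the units of the state.
- r.get_state(): the state, without advancing time (a new reading comes with each control period).
- optics.snapshot(name): name is "scene" or "top" or "wrist"; returns (picture, depth): 420x560x3 uint8, red, green, blue; 420x560 float32, m along the optical axis (not along the pixel's ray), 0 where there is no reading.
- optics.get_calibration(name): a dict with "fx", "fy", "cx", "cy" (pixels), "extrinsics" (4x4, takes a point from world to camera coordinates). Camera axes: x right, y down, z forward; pixel columns grow to the right and rows downward; lengths in m; the calibration is good to about 2 mm. A picture is of the moment at which its call begins: read the wrist's pose just before it. get_calibration takes no time and is no camera call; for the wrist camera it gives the pose at the moment of the call.
- workorder.finish_job(): hands the job in; it is judged then, once.
The state is a dict: "clock": time; "q": joint angles; "qd": joint speeds; "joint_torque": joint torques, N m; "tool_pos": TCP position; "eef_rot": TCP orientation; "contact_force": force on the tool from outside, world axes, zero at the start; "moment": the same for the moment, N m; "opening": opening from 0.0 (shut) to 1.0 (fully open); "finger_force": force on a finger pad.
Only numpy, scipy, OpenCV 4.12 (cv2) and the standard library are available. Lean on these libraries where they do the work, as an engineer would, in place of code of your own. Each camera call takes 0.05 s, during which the arm holds its last target. There are 200 camera calls.

## Working session

There is one attempt and no reset: what is moved stays moved. The work goes in short steps, Python scripts to look and compute and a shell command to move; the robot and the scene stay as the last step left them, time stands still between calls to the robot, and variables do not carry over. Pictures are saved under pics/ and viewed, at most 10 in all, crops included, and the job is handed in when it is done.

```bash
ls; mkdir -p pics
python3 - <<'E'
from plant import r,optics
import cv2,numpy as np
print(r.get_state(), r.grip_point_offset)
for n in("scene","top"):
    p,d=optics.snapshot(n); cv2.imwrite(f"pics/{n}0.png",p[:,:,::-1]); np.savez(f"{n}0.npz",p=p,d=d,**{k:np.array(v) for k,v in optics.get_calibration(n).items()})
    print(n,optics.get_calibration(n))
E
```

```text
pics
{'clock': 0.0, 'q': array([ 1.16079568,  0.6899761 , -0.1945421 ,  1.56636957,  0.15727214,
        0.9024644 , -0.21513323]), 'qd': array([ 1.17827089e-03,  3.67989387e-05, -1.46533299e-04,  1.02335447e-03,
       -7.02771574e-04,  1.70967524e-03, -4.02081541e-04]), 'joint_torque': array([ 4.13399530e-04, -5.27562654e+01, -1.26712896e+00, -1.53427434e+01,
       -5.27334970e-02,  6.63076426e-03,  1.54942113e-04]), 'tool_pos': array([ 0.26806178, -0.56388841,  0.23790884]), 'eef_rot': array([ 9.75474110e-01,  2.20112303e-01, -2.45077655e-04, -8.80282244e-04]), 'contact_force': array([-0.44559105, -0.92584632, -0.14609422]), 'moment': array([ 0.05927555,  0.05589109, -0.05426815]), 'finger_force': 0.0, 'opening': 0.9954153204651714} -0.0187
scene {'fx': 545.898241101785, 'fy': 545.898241101785, 'cx': 270.4312313294516, 'cy': 213.44322739961083, 'extrinsics': array([[-0.87991716, -0.47512391, -0.00175042,  0.45433837],
       [-0.29006512,  0.54010366, -0.79003181,  0.3306855 ],
       [ 0.37630841, -0.69465481, -0.61306335,  1.72404766],
       [ 0.        ,  0.        ,  0.        ,  1.        ]])}
top {'fx': 516.2063575090237, 'fy': 516.2063575090237, 'cx': 280.74087025420005, 'cy': 210.07621252091533, 'extrinsics': array([[-0.00302307, -0.99996339,  0.00800482, -0.07274739],
       [-0.99484797,  0.00219625, -0.10135428,  0.55088066],
       [ 0.10133299, -0.00826998, -0.99481819,  1.68741645],
       [ 0.        ,  0.        ,  0.        ,  1.        ]])}
```

View pics/scene0.png

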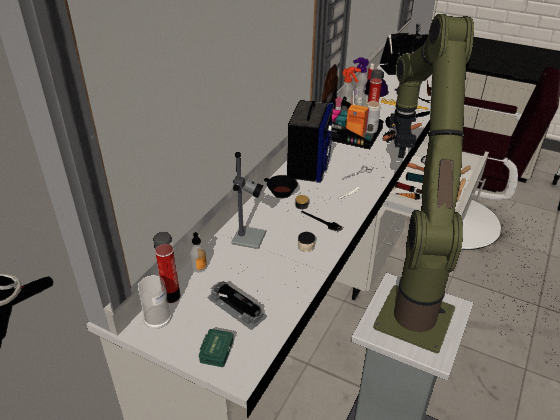

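View pics/top0.png

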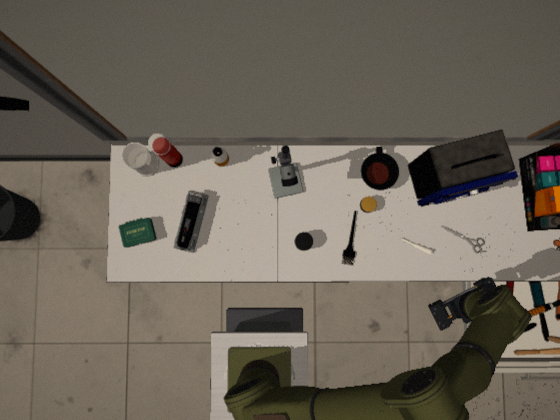

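The scene view shows the clipper in its cradle at (237,300) and the inspection camera at (245,200). In the top view the clipper is at (191,220), nose up and away from the robot, and the camera foot is at (286,180). Next I'll measure both.

```bash
cat > h.py <<'E'
import numpy as np,cv2
def cloud(d,c):
    v,u=np.mgrid[:d.shape[0],:d.shape[1]]
    P=np.stack([(u-c['cx'])/c['fx']*d,(v-c['cy'])/c['fy']*d,d],-1)
    E=np.array(c['extrinsics']);W=(P-E[:3,3])@E[:3,:3]
    W[d==0]=np.nan
    return W
def crop(p,x0,x1,y0,y1,s,name): cv2.imwrite(name,cv2.resize(p[y0:y1,x0:x1,::-1],None,fx=s,fy=s,interpolation=cv2.INTER_CUBIC))
def rect(xy):
    (c,s,a)=cv2.minAreaRect((xy*1000).astype(np.float32)); return c,s,a
E
python3 - <<'E'
from h import *
T=np.load('top0.npz');S=np.load('scene0.npz')
WT=cloud(T['d'],T);WS=cloud(S['d'],S)
for n,W in(('top',WT),('scene',WS)):
    m=np.isfinite(W[...,0])
    def box(x0,x1,y0,y1,z0,z1): 
        return W[m&(W[...,0]>x0)&(W[...,0]<x1)&(W[...,1]>y0)&(W[...,1]<y1)&(W[...,2]>z0)&(W[...,2]<z1)]
    t=box(.3,.8,.0,.6,-.02,.02); print(n,'table z',np.median(t[:,2]))
    for lo,hi in((.053,.075),(.02,.08)):
        q=box(.38,.66,.1,.32,lo,hi); print('clip',len(q),rect(q[:,:2]),np.median(q[:,2]))
    q=box(.5,.75,-.25,.05,.004,.03); print('foot',len(q),rect(q[:,:2]),np.median(q[:,2]))
    q=box(.4,.85,-.3,.1,.15,.45); print('head',len(q),q.min(0),q.max(0))
    for lo in np.arange(.15,.4,.02):
        s=q[(q[:,2]>=lo)&(q[:,2]<lo+.02)]
        if len(s)>3: print(round(lo,2),len(s),s.min(0)[:2].round(3),s.max(0)[:2].round(3))
crop(T['p'],150,330,130,270,4,'pics/topc.png')
s=S['p'];a=cv2.resize(s[145:255,220:275,::-1],None,fx=5,fy=5,interpolation=2);b=cv2.resize(s[270:335,200:275,::-1],None,fx=5.3,fy=5.3,interpolation=2)
h=np.zeros((550,275+398,3),np.uint8);h[:,:275]=a;h[:b.shape[0],275:275+b.shape[1]]=b[:,:398];cv2.imwrite('pics/sc.png',h)
E
```

```text
top table z -0.0019813689442781195
clip 496 ((508.9423522949219, 233.76101684570312), (48.232757568359375, 176.44496154785156), 74.40863037109375) 0.05927487398509641
clip 855 ((514.0215454101562, 228.086181640625), (61.31846618652344, 196.08377075195312), 75.65245056152344) 0.05494759645925644
foot 996 ((624.942626953125, -99.86408996582031), (246.7919921875, 298.905029296875), 0.2060384750366211) 0.00856486471817526
head 4674 [ 0.59920501 -0.2998892   0.15002632] [0.77735974 0.09997611 0.4499244 ]
0.15 220 [ 0.678 -0.3  ] [0.775 0.099]
0.17 192 [ 0.771 -0.299] [0.776 0.098]
0.19 230 [ 0.77  -0.299] [0.776 0.099]
0.21 253 [ 0.605 -0.3  ] [0.776 0.099]
0.23 457 [ 0.599 -0.3  ] [0.776 0.097]
0.25 474 [ 0.604 -0.299] [0.776 0.099]
0.27 269 [ 0.675 -0.298] [0.776 0.099]
0.29 284 [ 0.675 -0.299] [0.777 0.1  ]
0.31 284 [ 0.674 -0.299] [0.776 0.1  ]
0.33 290 [ 0.675 -0.3  ] [0.776 0.099]
0.35 366 [ 0.672 -0.299] [0.776 0.1  ]
0.37 316 [ 0.772 -0.3  ] [0.776 0.1  ]
0.39 340 [ 0.772 -0.3  ] [0.777 0.1  ]
scene table z 0.00033124710387406946
clip 471 ((509.3875427246094, 237.11680603027344), 
[... 232 characters left out ...]
84375, -99.24063110351562), (248.35887145996094, 296.0616149902344), 0.11373068392276764) 0.009736266707740134
head 5289 [ 0.5999554  -0.29991431  0.15022364] [0.78502381 0.09999437 0.44999571]
0.15 266 [ 0.676 -0.299] [0.781 0.096]
0.17 289 [ 0.676 -0.295] [0.782 0.098]
0.19 292 [ 0.615 -0.3  ] [0.783 0.099]
0.21 319 [ 0.604 -0.295] [0.783 0.098]
0.23 441 [ 0.6   -0.298] [0.785 0.1  ]
0.25 467 [ 0.603 -0.299] [0.782 0.098]
0.27 339 [ 0.672 -0.298] [0.782 0.1  ]
0.29 348 [ 0.674 -0.299] [0.782 0.098]
0.31 358 [ 0.677 -0.3  ] [0.782 0.1  ]
0.33 358 [ 0.674 -0.3  ] [0.783 0.098]
0.35 383 [ 0.674 -0.299] [0.784 0.1  ]
0.37 344 [ 0.769 -0.299] [0.784 0.099]
0.39 356 [ 0.768 -0.3  ] [0.784 0.099]
```

View pics/topc.png

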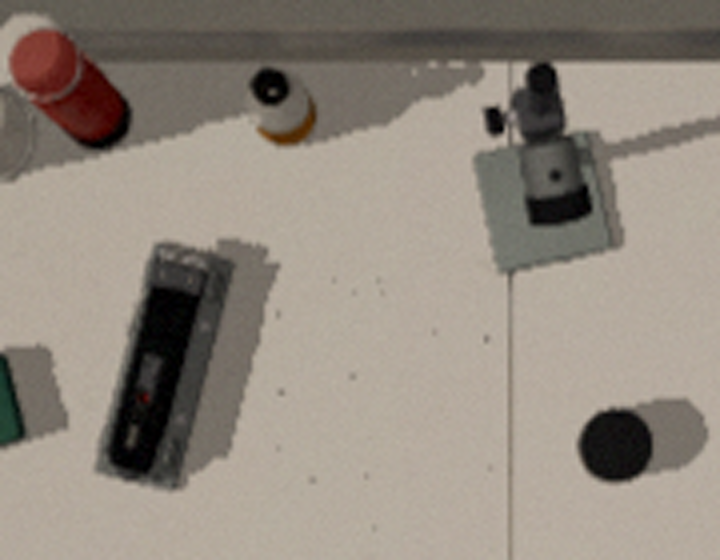

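View pics/sc.png

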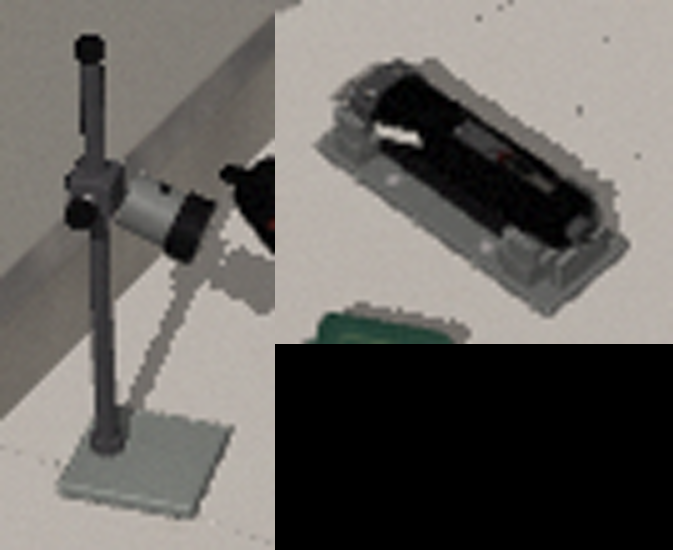

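The crops show the clipper's nose at about (180,255) in the top crop, with the lever on the world +y side. The camera foot is yawed about +13°, and the barrel points down towards the robot. I'll fit both numerically.

Run:
```python
from h import *
from scipy.optimize import least_squares
T=np.load('top0.npz');S=np.load('scene0.npz')
WT=cloud(T['d'],T);WS=cloud(S['d'],S)
allh=[]
for n,W,p in(('top',WT,T['p']),('scene',WS,S['p'])):
    m=np.isfinite(W[...,0])
    inb=lambda x0,x1,y0,y1,z0,z1:m&(W[...,0]>x0)&(W[...,0]<x1)&(W[...,1]>y0)&(W[...,1]<y1)&(W[...,2]>z0)&(W[...,2]<z1)
    h=cv2.cvtColor(p,cv2.COLOR_RGB2HSV)
    dark=h[...,2]<60
    q=W[inb(.38,.66,.1,.32,.05,.075)&dark]; c=rect(q[:,:2]); print(n,'clipper',len(q),c, 'med z',np.median(q[:,2]))
    P=q[:,:2]-q[:,:2].mean(0);u=np.linalg.svd(P,full_matrices=False)[2][0];print('  pca yaw',np.degrees(np.arctan2(u[1],u[0])), q[:,:2].mean(0))
    k=inb(.5,.72,-.2,.05,.003,.03).astype(np.uint8)
    nl,l,st,ce=cv2.connectedComponentsWithStats(cv2.morphologyEx(k,cv2.MORPH_OPEN,np.ones((3,3))))
    i=1+np.argmax(st[1:,4]); print('  foot',rect(W[l==i][:,:2]))
    q=W[inb(.58,.7,-.16,-.02,.17,.31)];allh.append(q)
    b=q[(q[:,0]<.655)]; print('  barrel pts',len(b), b.min(0),b.max(0))
    col=W[inb(.64,.72,-.2,0,.30,.36)]; print('  column',np.median(col,0))
q=np.vstack(allh); q=q[q[:,0]<.66]
def f(v):
    yaw,y0,z0=v; a=np.array([np.cos(yaw)*np.cos(.349),np.sin(yaw)*np.cos(.349),np.sin(.349)])
    d=q-np.array([.63,y0,z0]);e=d-np.outer(d@a,a); return np.linalg.norm(e,axis=1)-.024
s=least_squares(f,[.23,-.1,.24],loss='soft_l1',f_scale=.002); yaw,y0,z0=s.x
a=np.array([np.cos(yaw)*np.cos(.349),np.sin(yaw)*np.cos(.349),np.sin(.349)]);C=np.array([.63,y0,z0])
rr=f(s.x);t=(q-C)@a; ok=abs(rr)<.006
print(np.degrees(yaw),C,'inl',ok.sum(),len(q),'t',np.percentile(t[ok],[0,1,3,10]))
print('lens',C+a*np.percentile(t[ok],2))
```

```text
top clipper 538 ((508.20623779296875, 229.52633666992188), (42.464210510253906, 175.8350372314453), 75.47450256347656) med z 0.05827646172285248
  pca yaw 166.0371029860609 [0.50708627 0.22862377]
  foot ((653.1096801757812, -89.93426513671875), (104.917724609375, 101.80841064453125), 11.174111366271973)
  barrel pts 291 [ 0.59920501 -0.12088833  0.22061697] [ 0.65467344 -0.0705336   0.26336046]
  column [ 0.67586094 -0.08125819  0.33566972]
scene clipper 461 ((508.34954833984375, 232.8163299560547), (44.85917663574219, 185.14834594726562), 75.85424041748047) med z 0.06004388294367324
  pca yaw 165.594666292647 [0.50196599 0.23896531]
  foot ((658.3319702148438, -88.80035400390625), (108.82192993164062, 121.8055648803711), 12.80836296081543)
  barrel pts 218 [ 0.5999554  -0.10902656  0.20614171] [ 0.6548574  -0.06414956  0.26462505]
  column [ 0.68026484 -0.07675773  0.32982992]
8.385129918493522 [ 0.63       -0.09525196  0.22768106] inl 475 536 t [-0.02439808 -0.02315536 -0.02140691 -0.01759902]
lens [ 0.60894049 -0.09835617  0.21993478]
```

```bash
python3 -m creep '[{"grip":1,"tx":2.3,"ty":-2.6},{"grip":1,"tx":2.3,"ty":-2.6},{"grip":1,"tx":2.3,"ty":-2.6},{"grip":1,"tx":2.3,"ty":-2.6},{"grip":1,"tx":2.3,"ty":-2.6},{"grip":1,"tx":2.3,"ty":-2.6},{"grip":1,"tx":2.3,"ty":-2.6},{"grip":1,"tx":2.3,"ty":-2.6}]'; python3 -m creep '[{"grip":1,"tx":2.3,"ty":-2.6},{"grip":1,"tx":2.3,"ty":-2.6},{"grip":1,"tx":2.3,"ty":-2.6},{"grip":1,"tx":2.3,"ty":-2.6},{"grip":1,"tx":2.3,"ty":-2.6},{"grip":1,"tx":2.3,"ty":-2.6},{"grip":1,"tx":2.3,"ty":-2.6},{"grip":1,"tx":2.3,"ty":-2.6}]'
```

```text
$[0]: bad value
$[0]: bad value
```

```bash
python3 -m creep '[{"grip":1,"tx":2.3,"ty":-2.6,"tz":0,"spin":0},{"grip":1,"tx":2.3,"ty":-2.6,"tz":0,"spin":0}]'
```

```text
clock: 0.27
tool_pos: [0.2864, -0.4983, 0.2379]
eef_rot: [0.976, 0.218, -0.0, 0.0]
contact_force: [1.3, 0.7, -0.2]
opening: 1.002
finger_force: 0.0
```

```bash
python3 -m creep '[{"grip":1,"tx":2.6,"ty":-2.8,"tz":0,"spin":0},{"grip":1,"tx":2.6,"ty":-2.8,"tz":0,"spin":0},{"grip":1,"tx":2.6,"ty":-2.8,"tz":0,"spin":0},{"grip":1,"tx":2.6,"ty":-2.8,"tz":0,"spin":0},{"grip":1,"tx":2.6,"ty":-2.8,"tz":0,"spin":0},{"grip":1,"tx":2.6,"ty":-2.8,"tz":0,"spin":0},{"grip":1,"tx":2.6,"ty":-2.8,"tz":0,"spin":0},{"grip":1,"tx":2.6,"ty":-2.8,"tz":0,"spin":0}]'; python3 -m creep '[{"grip":1,"tx":2.6,"ty":-2.8,"tz":0,"spin":0},{"grip":1,"tx":2.6,"ty":-2.8,"tz":0,"spin":0},{"grip":1,"tx":2.6,"ty":-2.8,"tz":0,"spin":0},{"grip":1,"tx":2.6,"ty":-2.8,"tz":0,"spin":0},{"grip":1,"tx":2.6,"ty":-2.8,"tz":0,"spin":0},{"grip":1,"tx":2.6,"ty":-2.8,"tz":0,"spin":0},{"grip":1,"tx":2.6,"ty":-2.8,"tz":0,"spin":0},{"grip":1,"tx":2.6,"ty":-2.8,"tz":0,"spin":0}]'
```

```text
clock: 0.93
tool_pos: [0.3793, -0.2043, 0.2386]
eef_rot: [0.976, 0.22, -0.0, -0.0]
contact_force: [1.5, -0.0, 0.8]
opening: 1.003
finger_force: 0.0
clock: 1.6
tool_pos: [0.4709, 0.0874, 0.2386]
eef_rot: [0.975, 0.22, -0.0, 0.0]
contact_force: [0.1, -1.0, -0.1]
opening: 1.002
finger_force: 0.0
```

```bash
python3 -m creep '[{"grip":1,"tx":2,"ty":-3.1,"tz":0,"spin":0},{"grip":1,"tx":2,"ty":-3.1,"tz":0,"spin":0},{"grip":1,"tx":2,"ty":-3.1,"tz":0,"spin":0},{"grip":1,"tx":2,"ty":-3.1,"tz":0,"spin":0}]'; python3 -m creep '[{"grip":1,"tx":0,"ty":0,"tz":0,"spin":6.6},{"grip":1,"tx":0,"ty":0,"tz":0,"spin":6.6},{"grip":1,"tx":0,"ty":0,"tz":0,"spin":6.6},{"grip":1,"tx":0,"ty":0,"tz":0,"spin":6.6},{"grip":1,"tx":0,"ty":0,"tz":0,"spin":6.6},{"grip":1,"tx":0,"ty":0,"tz":0,"spin":6.6},{"grip":1,"tx":0,"ty":0,"tz":0,"spin":0}]'
python3 - <<'E'
from plant import r,optics
import cv2,numpy as np
c=optics.get_calibration('wrist');p,d=optics.snapshot('wrist')
np.savez('w1.npz',p=p,d=d,**{k:np.array(v) for k,v in c.items()});cv2.imwrite('pics/w1.png',p[:,:,::-1])
print(r.get_state()['q'],np.round(c['extrinsics'],3),c['fx'])
E
```

```text
clock: 1.93
tool_pos: [0.4896, 0.2336, 0.2384]
eef_rot: [0.975, 0.22, -0.0, 0.0]
contact_force: [-0.6, 0.1, 0.3]
opening: 0.998
finger_force: 0.0
clock: 2.52
tool_pos: [0.4896, 0.2318, 0.2384]
eef_rot: [0.992, -0.125, -0.0, 0.0]
contact_force: [0.0, -0.5, -0.4]
opening: 0.996
finger_force: 0.0
[-0.59315622  0.58063287  0.10641742  1.82750578 -0.08583603  0.73876632
 -2.25613291] [[-0.246 -0.969  0.     0.346]
 [-0.925  0.235  0.299  0.356]
 [-0.29   0.073 -0.954  0.515]
 [ 0.     0.     0.     1.   ]] 305.8751953548174
```

View pics/w1.png

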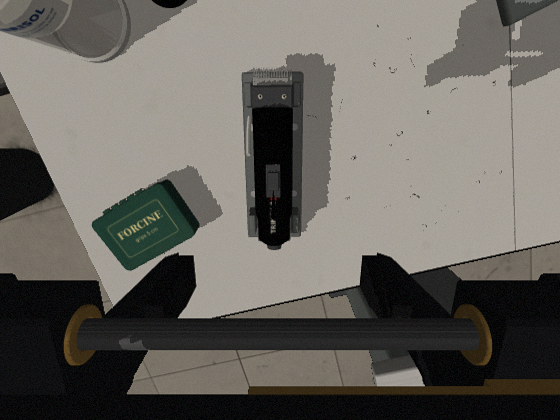

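The wrist view shows the clipper upright in the image: blade at row 70, black body at cols 253–294 and rows 107–245, and the lever at (249,140) on the left. Now I'll cast rays onto the plane of its top.

```bash
cat >> h.py <<'E'
def ray(uv,c,z):
    E=np.array(c['extrinsics']);R=E[:3,:3];o=-R.T@E[:3,3]
    uv=np.atleast_2d(uv).astype(float)
    D=np.c_[(uv[:,0]-c['cx'])/c['fx'],(uv[:,1]-c['cy'])/c['fy'],np.ones(len(uv))]@R
    return o+D*((z-o[2])/D[:,2])[:,None]
E
python3 - <<'E'
from h import *
c=np.load('w1.npz');p=c['p'];W=cloud(c['d'],c)
h=cv2.cvtColor(p,cv2.COLOR_RGB2GRAY)
m=np.zeros(h.shape,np.uint8);m[95:250,235:310]=(h[95:250,235:310]<45)
yy,xx=np.nonzero(m)
L=[];R=[]
for v in range(115,230,5):
    x=xx[yy==v]; 
    if len(x)>10: L.append((x.min()-.5,v));R.append((x.max()+.5,v))
PL=ray(L,c,.061);PR=ray(R,c,.061)
for n,P in(('L',PL),('R',PR)):
    k=np.polyfit(P[:,0],P[:,1],1);print(n,np.degrees(np.arctan(k[0])),np.polyval(k,.49))
print('width',np.linalg.norm((PL-PR)[:,:2],axis=1).round(4))
for v in (107,245): print(v,ray([[273,v]],c,.06))
print('blade',ray([[273,69]],c,.045), 'depth z blade',W[72:80,265:282,2].mean(), 'top',np.nanmedian(W[120:160,260:286],(0,1)))
# lever: points left of body, by height
for v in range(105,190,6): print(v,[(u,W[v,u].round(3).tolist(),int(h[v,u])) for u in (247,250)])
E
```

```text
L -14.605017403297309 0.25943153000964747
R -11.278719961431607 0.2144318958527225
width [0.0412 0.0414 0.0406 0.0408 0.041  0.0412 0.0414 0.0405 0.0407 0.0409
 0.0411 0.0413 0.0415 0.0418 0.0409 0.04   0.0402 0.0415 0.0417 0.0541
 0.051  0.0502 0.0426]
107 [[0.57497267 0.21577245 0.06      ]]
245 [[0.43009477 0.25324931 0.06      ]]
blade [[0.61065723 0.20674676 0.045     ]] depth z blade nan top [0.54444035 0.22404351 0.06121937]
105 [(247, [0.584, 0.242, 0.043], 83), (250, [0.583, 0.239, 0.044], 75)]
111 [(247, [0.58, 0.246, 0.01], 90), (250, [0.579, 0.243, 0.011], 90)]
117 [(247, [0.572, 0.245, 0.048], 109), (250, [0.572, 0.242, 0.05], 97)]
123 [(247, [0.567, 0.246, 0.054], 158), (250, [0.566, 0.243, 0.052], 89)]
129 [(247, [0.561, 0.247, 0.058], 162), (250, [0.56, 0.245, 0.052], 94)]
135 [(247, [0.555, 0.248, 0.06], 151), (250, [0.553, 0.25, 0.01], 82)]
141 [(247, [0.55, 0.25, 0.062], 154), (250, [0.546, 0.252, 0.01], 76)]
147 [(247, [0.544, 0.251, 0.064], 153), (250, [0.54, 0.254, 0.011], 77)]
153 [(247, [0.538, 0.253, 0.067], 145), (250, [0.533, 0.256, 0.009], 68)]
159 [(247, [0.527, 0.262, 0.01], 89), (250, [0.526, 0.258, 0.011], 89)]
165 [(247, [0.52, 0.264, 0.009], 88), (250, [0.519, 0.26, 0.009], 86)]
171 [(247, [0.512, 0.266, 0.009], 86), (250, [0.512, 0.262, 0.01], 89)]
177 [(247, [0.505, 0.268, 0.009], 88), (250, [0.505, 0.264, 0.01], 86)]
183 [(247, [0.498, 0.27, 0.01], 83), (250, [0.497, 0.266, 0.009], 89)]
189 [(247, [0.491, 0.272, 0.01], 86), (250, [0.49, 0.268, 0.009], 88)]
```

```bash
python3 -m creep '[{"grip":0.136,"tx":2,"ty":-0.1,"tz":0,"spin":0},{"grip":0.136,"tx":1.95,"ty":-0.1,"tz":0,"spin":0},{"grip":0.136,"tx":0,"ty":0,"tz":3,"spin":0},{"grip":0.136,"tx":0,"ty":0,"tz":3,"spin":0},{"grip":0.136,"tx":0,"ty":0,"tz":3,"spin":0},{"grip":0.136,"tx":0,"ty":0,"tz":3,"spin":0},{"grip":0.136,"tx":0,"ty":0,"tz":2.5,"spin":0},{"grip":0.136,"tx":0,"ty":0,"tz":0,"spin":0}]'
python3 - <<'E'
from plant import r,optics
import cv2,numpy as np
c=optics.get_calibration('wrist');p,d=optics.snapshot('wrist')
np.savez('w2.npz',p=p,d=d,**{k:np.array(v) for k,v in c.items()});cv2.imwrite('pics/w2.png',p[:,:,::-1])
s=r.get_state();print(s['tool_pos'],s['opening'],s['contact_force'])
E
```

```text
clock: 3.23
tool_pos: [0.5254, 0.2229, 0.0892]
eef_rot: [0.993, -0.122, -0.004, 0.002]
contact_force: [-0.8, -0.0, 0.6]
opening: 0.567
finger_force: 0.0
[0.52689279 0.22337017 0.09162769] 0.5662837935878812 [ 0.67011854  1.35390238 -1.15879556]
```

View pics/w2.png

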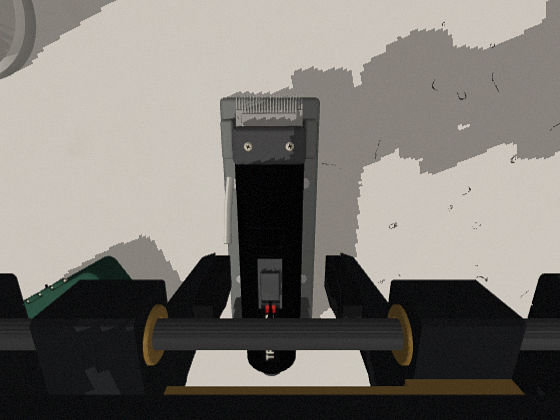

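The lever is the pale strip at cols 224–231, rows 177–243. The fingertips are at about (225,258) and (330,258). I'll check the lever's offset in tool axes.

Run:
```python
from h import *
from scipy.spatial.transform import Rotation as Ro
from plant import r
c=np.load('w2.npz');W=cloud(c['d'],c);s=r.get_state();M=Ro.from_quat(s['eef_rot']).as_matrix();t=s['tool_pos']
tl=lambda P:((P-t)@M*1000).round(1)
for uv in((225,185),(229,185),(226,238),(230,238),(226,242)): print(uv,tl(W[uv[1],uv[0]]),W[uv[1],uv[0]].round(4))
print('body edges tool y', [tl(ray([[u,180]],c,.062)[0]) for u in(236,304)],'tip',tl(ray([[270,98]],c,.045)[0]))
E=c['extrinsics']
for y in(-.025,.025,-.0425):
  for x in(-.009,.009):
    q=E[:3,:3]@(t+M@[x,y,0])+E[:3,3];print('proj',x,y,(q[:2]/q[2]*c['fx']+[c['cx'],c['cy']]).round(0))
```

```text
(225, 185) [ 26.6 -39.7  82.6] [0.5619 0.2553 0.0088]
(229, 185) [ 36.3 -29.5  37.7] [0.5691 0.2432 0.0536]
(226, 238) [  7.4 -30.6  24.2] [0.5414 0.2512 0.0673]
(230, 238) [  6.  -28.9  27.8] [0.5395 0.2499 0.0637]
(226, 242) [  5.7 -30.4  22.4] [0.5397 0.2515 0.0691]
body edges tool y [array([ 41. , -24.1,  29.4]), array([41.1, 14.8, 29.5])] tip [85.9 -4.8 46.2]
proj -0.009 -0.025 [231. 284.]
proj 0.009 -0.025 [229. 253.]
proj -0.009 0.025 [325. 284.]
proj 0.009 0.025 [327. 253.]
proj -0.009 -0.0425 [198. 284.]
proj 0.009 -0.0425 [195. 253.]
```

```bash
python3 -m creep '[{"grip":0.136,"tx":0.4,"ty":0,"tz":1.0,"spin":0},{"grip":0.136,"tx":0,"ty":0,"tz":1,"spin":0},{"grip":0.136,"tx":0,"ty":0,"tz":0.15,"spin":0},{"grip":0.136,"tx":0,"ty":0,"tz":0.15,"spin":0},{"grip":0.136,"tx":0,"ty":0,"tz":0.15,"spin":0},{"grip":0.136,"tx":0,"ty":0,"tz":0.15,"spin":0},{"grip":0.136,"tx":0,"ty":0,"tz":0.15,"spin":0},{"grip":0.136,"tx":0,"ty":0,"tz":0.15,"spin":0}]'; python3 -m creep '[{"grip":0.136,"tx":0,"ty":0,"tz":0.15,"spin":0},{"grip":0.136,"tx":0,"ty":0,"tz":0.15,"spin":0},{"grip":0.136,"tx":0,"ty":0,"tz":0.15,"spin":0},{"grip":0.136,"tx":0,"ty":0,"tz":0.15,"spin":0},{"grip":0.136,"tx":0,"ty":0,"tz":0.15,"spin":0},{"grip":0.136,"tx":0,"ty":0,"tz":0,"spin":0}]'
```

```text
clock: 3.95
tool_pos: [0.532, 0.2235, 0.0649]
eef_rot: [0.992, -0.123, -0.0, -0.0]
contact_force: [-2.0, 0.6, 2.4]
opening: 0.569
finger_force: 1.0
clock: 4.45
tool_pos: [0.5327, 0.2229, 0.0568]
eef_rot: [0.992, -0.123, 0.0, 0.0]
contact_force: [0.1, -0.9, -0.3]
opening: 0.566
finger_force: 0.0
```

```bash
python3 -m creep '[{"grip":0.136,"tx":0,"ty":0,"tz":0.1,"spin":0},{"grip":0.136,"tx":0,"ty":0,"tz":0.1,"spin":0},{"grip":0.136,"tx":0,"ty":0,"tz":0.1,"spin":0},{"grip":0.136,"tx":0,"ty":0,"tz":0.1,"spin":0},{"grip":0.136,"tx":0,"ty":0,"tz":0,"spin":0}]';python3 -m creep '[{"grip":0.136,"tx":0,"ty":0,"tz":0.1,"spin":0},{"grip":0.136,"tx":0,"ty":0,"tz":0.1,"spin":0},{"grip":0.136,"tx":0,"ty":0,"tz":0,"spin":0}]'
```

```text
clock: 4.87
tool_pos: [0.5334, 0.2247, 0.0542]
eef_rot: [0.992, -0.123, 0.001, -0.001]
contact_force: [-1.6, 1.8, 8.0]
opening: 0.567
finger_force: 4.1
clock: 5.12
tool_pos: [0.5338, 0.2267, 0.0529]
eef_rot: [0.992, -0.122, 0.002, -0.003]
contact_force: [-2.4, 3.7, 12.0]
opening: 0.564
finger_force: 6.1
```

```bash
python3 -m creep '[{"grip":0.136,"tx":0,"ty":0,"tz":0.1,"spin":0},{"grip":0.136,"tx":0,"ty":0,"tz":0.0,"spin":0},{"grip":0.136,"tx":0,"ty":0,"tz":0,"spin":0}]';python3 -m creep '[{"grip":0.136,"tx":0,"ty":0,"tz":-0.5,"spin":0},{"grip":0.136,"tx":0,"ty":0,"tz":-1,"spin":0},{"grip":0.136,"tx":0,"ty":0,"tz":-2,"spin":0},{"grip":0.4,"tx":-1.5,"ty":0,"tz":-1,"spin":0},{"grip":0.4,"tx":-1.5,"ty":0,"tz":0,"spin":0},{"grip":0.4,"tx":0,"ty":0,"tz":0,"spin":0}]'
python3 - <<'E'
from h import *
from scipy.spatial.transform import Rotation as Ro
from plant import r,optics
s=r.get_state();c=optics.get_calibration('wrist');p,d=optics.snapshot('wrist')
np.savez('w3.npz',p=p,d=d,**{k:np.array(v) for k,v in c.items()});cv2.imwrite('pics/w3.png',p[:,:,::-1])
W=cloud(d,c);M=Ro.from_quat(s['eef_rot']).as_matrix();t=s['tool_pos'];print(t)
g=cv2.cvtColor(p,cv2.COLOR_RGB2GRAY)
for v in range(110,270,10):
    row=[(u,W[v,u,2].round(3),int(g[v,u])) for u in range(190,275) if .03<W[v,u,2]<.075 and g[v,u]>110]
    if row: print(v,row[:6],((W[v,row[0][0]]-t)@M*1000).round(0))
E
```

```text
clock: 5.37
tool_pos: [0.5341, 0.2276, 0.0523]
eef_rot: [0.993, -0.122, 0.002, -0.004]
contact_force: [-2.6, 5.0, 13.4]
opening: 0.569
finger_force: 7.0
clock: 5.87
tool_pos: [0.5009, 0.231, 0.0959]
eef_rot: [0.992, -0.122, -0.001, 0.0]
contact_force: [-1.0, 0.1, -1.3]
opening: 0.697
finger_force: 0.0
[0.5008814  0.23101206 0.09591673]
110 [(225, np.float64(0.042), 116), (227, np.float64(0.043), 119), (228, np.float64(0.042), 121), (229, np.float64(0.042), 120), (230, np.float64(0.044), 117), (231, np.float64(0.043), 118)] [ 81. -34.  54.]
140 [(231, np.float64(0.052), 219), (232, np.float64(0.05), 225), (233, np.float64(0.052), 174), (234, np.float64(0.051), 156), (235, np.float64(0.05), 136), (236, np.float64(0.049), 123)] [ 64. -29.  44.]
150 [(230, np.float64(0.05), 180), (231, np.float64(0.051), 223), (232, np.float64(0.052), 215), (233, np.float64(0.051), 164), (234, np.float64(0.052), 146), (235, np.float64(0.05), 133)] [ 57. -30.  46.]
160 [(230, np.float64(0.051), 213), (231, np.float64(0.052), 221), (232, np.float64(0.052), 205), (233, np.float64(0.052), 161), (234, np.floa
[... 196 characters left out ...]
234, np.float64(0.053), 143), (235, np.float64(0.051), 127)] [ 45. -31.  45.]
180 [(230, np.float64(0.05), 158), (231, np.float64(0.053), 225), (232, np.float64(0.054), 225), (233, np.float64(0.055), 166), (234, np.float64(0.053), 147), (235, np.float64(0.053), 131)] [ 39. -31.  45.]
190 [(231, np.float64(0.053), 218), (232, np.float64(0.055), 224), (233, np.float64(0.054), 192), (234, np.float64(0.054), 155), (235, np.float64(0.054), 139), (236, np.float64(0.052), 125)] [ 33. -30.  42.]
200 [(231, np.float64(0.053), 182), (232, np.float64(0.054), 222), (233, np.float64(0.055), 217), (234, np.float64(0.056), 161), (235, np.float64(0.054), 150), (236, np.float64(0.053), 126)] [ 26. -31.  42.]
```

View pics/w3.png

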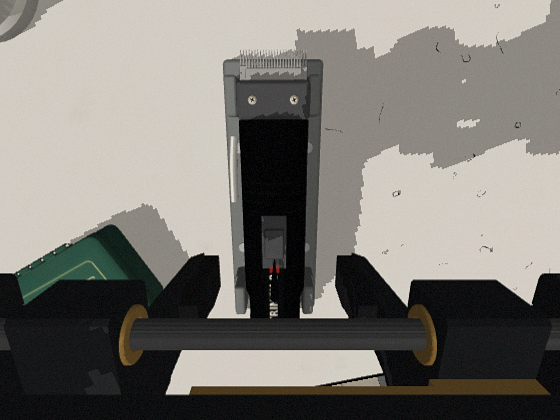

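The lever now lies along the body at (232,140–200). I'll compare its height with the body top in the same picture.

Run:
```python
from h import *
from scipy.spatial.transform import Rotation as Ro
from plant import r
s=r.get_state();M=Ro.from_quat(s['eef_rot']).as_matrix();t=s['tool_pos']
c=np.load('w3.npz');W=cloud(c['d'],c)
P=W[125:205,242:305].reshape(-1,3);A=np.c_[P[:,:2],np.ones(len(P))];k=np.linalg.lstsq(A,P[:,2],rcond=None)[0]
print('top z',np.nanmedian(P[:,2]),'plane',k)
for v in range(136,208,6):
    L=W[v,231:234];print(v,((L.mean(0)-t)@M*1000).round(1),'below top mm',((L[:,2]-np.c_[L[:,:2],np.ones(3)]@k)*1000).round(1))
for v in (50,52,54,56): print(v,c['d'][v,255:290:6].round(3))
print('tip',((ray([[273,54]],c,.044)[0]-t)@M*1000).round(1),'edges',[((ray([[u,v]],c,.062)[0]-t)@M*1000).round(1) for u,v in((241,130),(307,130),(238,200),(307,200))])
```

```text
** On entry to DLASCL parameter number  4 had an illegal value
 ** On entry to DLASCL parameter number  4 had an illegal valueTraceback (most recent call last):
  File "<stdin>", line 6, in <module>
    x, resids, rank, s = _umath_linalg.lstsq(a, b, rcond,
                         ~~~~~~~~~~~~~~~~~~~^^^^^^^^^^^^^
                                             signature=signature)
                                             ^^^^^^^^^^^^^^^^^^^^
    raise LinAlgError("SVD did not converge in Linear Least Squares")
numpy.linalg.LinAlgError: SVD did not converge in Linear Least Squares
```

Run:
```python
from h import *
from scipy.spatial.transform import Rotation as Ro
from plant import r
s=r.get_state();M=Ro.from_quat(s['eef_rot']).as_matrix();t=s['tool_pos']
c=np.load('w3.npz');W=cloud(c['d'],c)
P=W[125:205,242:305].reshape(-1,3);P=P[np.isfinite(P[:,0])];A=np.c_[P[:,:2],np.ones(len(P))];k=np.linalg.lstsq(A,P[:,2],rcond=None)[0]
print('top z',np.nanmedian(P[:,2]),'plane',k)
for v in range(136,208,6):
    L=W[v,231:234];print(v,((L.mean(0)-t)@M*1000).round(1),'below top mm',((L[:,2]-np.c_[L[:,:2],np.ones(3)]@k)*1000).round(1))
print('tip',((ray([[273,54]],c,.044)[0]-t)@M*1000).round(1),'edges',[((ray([[u,v]],c,.062)[0]-t)@M*1000).round(1) for u,v in((241,130),(307,130),(238,200),(307,200))])
```

```text
top z 0.06008094115734743 plane [-0.0126209  -0.02200988  0.07095123]
136 [ 64.1 -28.9  45.2] below top mm [-8.  -8.1 -7.9]
142 [ 60.6 -29.   44.7] below top mm [-8.8 -6.9 -7. ]
148 [ 57.  -29.1  44.3] below top mm [-7.6 -7.3 -6.6]
154 [ 53.6 -29.   42.8] below top mm [-6.3 -5.1 -5.7]
160 [ 49.9 -29.2  43.3] below top mm [-6.1 -6.7 -6.1]
166 [ 46.2 -29.4  43.2] below top mm [-6.8 -5.8 -5.9]
172 [ 42.6 -29.4  42.1] below top mm [-4.8 -5.2 -5.4]
178 [ 38.9 -29.5  41.8] below top mm [-5.2 -5.2 -4.1]
184 [ 35.1 -29.7  42.2] below top mm [-5.2 -5.2 -5.2]
190 [ 31.4 -29.8  41.5] below top mm [-5.1 -3.9 -4.6]
196 [ 27.5 -30.   41.6] below top mm [-6.2 -4.4 -3.4]
202 [ 11.4 -37.   86.1] below top mm [-50.2 -48.3 -48.7]
tip [110.1  -4.   51.5] edges [array([ 68.1, -22. ,  33.5]), array([68.1, 15.5, 33.5]), array([ 27. , -25.2,  33.6]), array([27.1, 16.7, 33.6])]
```

Fully down, the lever tip should be 9 mm below the body top; it measures about 5 mm, so there's roughly 0.1 rad left. I'll press again, slightly further out from the body.

```bash
python3 -m creep '[{"grip":0.27,"tx":2.4,"ty":0.15,"tz":0,"spin":0},{"grip":0.27,"tx":0,"ty":0,"tz":1.8,"spin":0},{"grip":0.27,"tx":0,"ty":0,"tz":1.4,"spin":0},{"grip":0.27,"tx":0,"ty":0,"tz":0.2,"spin":0},{"grip":0.27,"tx":0,"ty":0,"tz":0.2,"spin":0},{"grip":0.27,"tx":0,"ty":0,"tz":0.1,"spin":0},{"grip":0.27,"tx":0,"ty":0,"tz":0,"spin":0}]'; python3 -m creep '[{"grip":0.27,"tx":0,"ty":0,"tz":0.1,"spin":0},{"grip":0.27,"tx":0,"ty":0,"tz":0.1,"spin":0},{"grip":0.27,"tx":0,"ty":0,"tz":0,"spin":0}]';  python3 -m creep '[{"grip":0.27,"tx":0,"ty":0,"tz":0.1,"spin":0},{"grip":0.27,"tx":0,"ty":0,"tz":0.1,"spin":0},{"grip":0.27,"tx":0,"ty":0,"tz":0,"spin":0}]'
```

```text
clock: 6.5
tool_pos: [0.5268, 0.2231, 0.0585]
eef_rot: [0.992, -0.123, 0.0, -0.0]
contact_force: [0.3, -0.2, -0.3]
opening: 0.634
finger_force: 0.0
clock: 6.75
tool_pos: [0.5266, 0.2232, 0.0565]
eef_rot: [0.992, -0.123, 0.0, -0.0]
contact_force: [0.3, -0.2, 0.3]
opening: 0.637
finger_force: 0.0
clock: 7.0
tool_pos: [0.5268, 0.2238, 0.0548]
eef_rot: [0.992, -0.123, 0.0, -0.001]
contact_force: [-1.6, 0.5, 5.6]
opening: 0.633
finger_force: 2.7
```

```bash
python3 -m creep '[{"grip":0.27,"tx":0,"ty":0,"tz":0,"spin":0},{"grip":0.27,"tx":0,"ty":0,"tz":0,"spin":0},{"grip":0.27,"tx":0,"ty":0,"tz":0,"spin":0},{"grip":0.27,"tx":0,"ty":0,"tz":0,"spin":0}]';python3 -m creep '[{"grip":0.27,"tx":0,"ty":0,"tz":0.2,"spin":0},{"grip":0.27,"tx":0,"ty":0,"tz":0.0,"spin":0},{"grip":0.27,"tx":0,"ty":0,"tz":0,"spin":0},{"grip":0.27,"tx":0,"ty":0,"tz":0,"spin":0},{"grip":0.27,"tx":0,"ty":0,"tz":0,"spin":0},{"grip":0.27,"tx":0,"ty":0,"tz":0,"spin":0}]'
python3 - <<'E'
from plant import r
s=r.get_state();print(s['moment'],s['contact_force'],s['tool_pos'],s['eef_rot'])
E
```

```text
clock: 7.33
tool_pos: [0.5268, 0.2236, 0.0549]
eef_rot: [0.992, -0.123, 0.0, -0.0]
contact_force: [-0.3, -0.0, 5.9]
opening: 0.634
finger_force: 2.8
clock: 7.83
tool_pos: [0.5273, 0.2254, 0.0537]
eef_rot: [0.992, -0.123, 0.001, -0.002]
contact_force: [-2.1, 2.2, 10.6]
opening: 0.632
finger_force: 5.1
[0.87888561 0.31102488 0.07519891] [-2.05474815  2.18849349 10.61202341] [0.52728178 0.22542412 0.05366142] [ 0.99245172 -0.12261631  0.00113793 -0.0018782 ]
```

```bash
python3 -m creep '[{"grip":0.27,"tx":0,"ty":0,"tz":-0.8,"spin":0},{"grip":0.27,"tx":0.3,"ty":0.38,"tz":-0.3,"spin":0},{"grip":0.27,"tx":0,"ty":0,"tz":0,"spin":0},{"grip":0.27,"tx":0,"ty":0,"tz":0.5,"spin":0},{"grip":0.27,"tx":0,"ty":0,"tz":0.2,"spin":0},{"grip":0.27,"tx":0,"ty":0,"tz":0,"spin":0}]';python3 -m creep '[{"grip":0.27,"tx":0,"ty":0,"tz":0.1,"spin":0},{"grip":0.27,"tx":0,"ty":0,"tz":0.1,"spin":0},{"grip":0.27,"tx":0,"ty":0,"tz":0,"spin":0},{"grip":0.27,"tx":0,"ty":0,"tz":0,"spin":0}]';python3 -m creep '[{"grip":0.27,"tx":0,"ty":0,"tz":0.1,"spin":0},{"grip":0.27,"tx":0,"ty":0,"tz":0.1,"spin":0},{"grip":0.27,"tx":0,"ty":0,"tz":0,"spin":0},{"grip":0.27,"tx":0,"ty":0,"tz":0,"spin":0}]'
```

```text
clock: 8.33
tool_pos: [0.5282, 0.2182, 0.0555]
eef_rot: [0.992, -0.124, -0.0, 0.0]
contact_force: [-0.3, -0.1, 2.1]
opening: 0.637
finger_force: 0.9
clock: 8.67
tool_pos: [0.5286, 0.2194, 0.0546]
eef_rot: [0.992, -0.123, 0.0, -0.001]
contact_force: [-1.2, 0.4, 5.9]
opening: 0.634
finger_force: 3.1
clock: 9.0
tool_pos: [0.5291, 0.2213, 0.0534]
eef_rot: [0.992, -0.122, 0.001, -0.002]
contact_force: [-1.3, 3.6, 9.9]
opening: 0.634
finger_force: 5.2
```

I'll touch the body top with the same finger to get a height reference.

```bash
python3 -m creep '[{"grip":0.27,"tx":0,"ty":0,"tz":-1.5,"spin":0},{"grip":0.27,"tx":0.6,"ty":1.3,"tz":-1,"spin":0},{"grip":0.27,"tx":0.6,"ty":1.3,"tz":0,"spin":0},{"grip":0.27,"tx":0,"ty":0,"tz":0,"spin":0},{"grip":0.27,"tx":0,"ty":0,"tz":1,"spin":0},{"grip":0.27,"tx":0,"ty":0,"tz":0.2,"spin":0},{"grip":0.27,"tx":0,"ty":0,"tz":0,"spin":0},{"grip":0.27,"tx":0,"ty":0,"tz":0,"spin":0}]';python3 -m creep '[{"grip":0.27,"tx":0,"ty":0,"tz":0.1,"spin":0},{"grip":0.27,"tx":0,"ty":0,"tz":0.1,"spin":0},{"grip":0.27,"tx":0,"ty":0,"tz":0,"spin":0},{"grip":0.27,"tx":0,"ty":0,"tz":0,"spin":0}]'
```

```text
clock: 9.67
tool_pos: [0.5328, 0.1916, 0.0643]
eef_rot: [0.992, -0.123, -0.001, 0.0]
contact_force: [-1.1, -0.3, -0.8]
opening: 0.631
finger_force: 0.0
clock: 10.0
tool_pos: [0.5337, 0.1907, 0.0632]
eef_rot: [0.992, -0.123, 0.0, -0.0]
contact_force: [-0.7, -0.5, 1.1]
opening: 0.634
finger_force: 0.0
```

```bash
python3 -m creep '[{"grip":0.27,"tx":0,"ty":0,"tz":0.1,"spin":0},{"grip":0.27,"tx":0,"ty":0,"tz":0,"spin":0},{"grip":0.27,"tx":0,"ty":0,"tz":0,"spin":0}]';python3 -m creep '[{"grip":0.27,"tx":0,"ty":0,"tz":0.1,"spin":0},{"grip":0.27,"tx":0,"ty":0,"tz":0,"spin":0},{"grip":0.27,"tx":0,"ty":0,"tz":0,"spin":0}]'
```

```text
clock: 10.25
tool_pos: [0.5338, 0.1906, 0.063]
eef_rot: [0.992, -0.123, 0.0, -0.0]
contact_force: [-2.2, 0.5, 5.5]
opening: 0.635
finger_force: 3.1
clock: 10.5
tool_pos: [0.5338, 0.1906, 0.0629]
eef_rot: [0.992, -0.123, 0.0, -0.0]
contact_force: [-3.6, -1.1, 14.6]
opening: 0.634
finger_force: 7.1
```

```bash
python3 -m creep '[{"grip":0.6,"tx":0,"ty":0,"tz":-1.5,"spin":0},{"grip":1,"tx":-2,"ty":-1.0,"tz":-1.5,"spin":0},{"grip":1,"tx":-2,"ty":-1.0,"tz":0,"spin":0},{"grip":1,"tx":0,"ty":0,"tz":0,"spin":0},{"grip":1,"tx":0,"ty":0,"tz":0,"spin":0}]'
python3 - <<'E'
from h import *
from scipy.spatial.transform import Rotation as Ro
from plant import r,optics
s=r.get_state();c=optics.get_calibration('wrist');M=Ro.from_quat(s['eef_rot']).as_matrix();t=s['tool_pos'];print(t)
D=[];
for i in range(6): p,d=optics.snapshot('wrist');D.append(np.where(d>0,d,np.nan))
d=np.nanmedian(D,0);d[~np.isfinite(d)]=0
np.savez('w4.npz',p=p,d=d,**{k:np.array(v) for k,v in c.items()})
W=cloud(d,c);L=(W-t)@M*1000;x,y,z=L[...,0],L[...,1],W[...,2]*1000
g=cv2.cvtColor(p,cv2.COLOR_RGB2GRAY)
m=(z>57)&(z<68)&(x>20)&(x<110); cy=np.median(y[m]);print('body centre y',cy,'z by y',[(k,np.nanmedian(z[m&(abs(y-cy-k)<2)]).round(2)) for k in(-14,-9,-4,0,4,9,14)],'by x',[(k,np.nanmedian(z[m&(abs(x-k)<3)]).round(2)) for k in(40,50,60,70)])
lv=(y<cy-19)&(y>cy-32)&(z>46)&(z<75)&(x<80)
for k in range(20,80,5):
    q=lv&(abs(x-k)<2.5)
    if q.sum()>3: print(k,q.sum(),'z',np.percentile(z[q],[20,50,80]).round(1),'y',np.median(y[q]).round(1))
ch=(z>38)&(z<47)&(x>70)&(x<110);print('cheek z',np.median(z[ch&(y<cy-20)]),np.median(z[ch&(y>cy+20)]),'base',np.nanmedian(z[(z>4)&(z<16)&(x>20)&(x<70)]))
E
```

```text
clock: 10.92
tool_pos: [0.4989, 0.2209, 0.0914]
eef_rot: [0.993, -0.122, -0.0, -0.0]
contact_force: [-0.7, 0.1, 0.2]
opening: 0.987
finger_force: 0.0
[0.49894918 0.22086012 0.09138784]
body centre y -14.984294970176563 z by y [(-14, np.float64(58.27)), (-9, np.float64(60.75)), (-4, np.float64(62.19)), (0, np.float64(62.51)), (4, np.float64(62.1)), (9, np.float64(60.47)), (14, np.float64(58.08))] by x [(40, np.float64(61.68)), (50, np.float64(61.47)), (60, np.float64(60.55)), (70, np.float64(60.23))]
20 15 z [47.3 51.3 51.9] y -34.5
25 65 z [50.7 53.4 54.6] y -39.6
30 69 z [51.8 53.7 54.3] y -39.9
35 72 z [50.2 53.  53.9] y -39.6
40 75 z [50.8 52.5 53.4] y -39.9
45 76 z [51.  52.2 53. ] y -39.9
50 72 z [50.3 52.  52.5] y -39.6
55 80 z [50.3 51.5 51.9] y -39.4
60 87 z [49.4 50.8 51.5] y -38.8
65 34 z [49.7 51.1 52.6] y -35.4
70 25 z [50.3 52.1 52.6] y -34.9
75 42 z [52.4 53.3 54. ] y -35.3
cheek z 42.88200655342157 42.972935655642104 base 10.165448157622377
```

The body sits level, and the lever tip is about 8 mm below the crown, within about 1 mm of fully down. I'll give it one firmer press to be sure.

```bash
python3 -m creep '[{"grip":0.27,"tx":2.7,"ty":-0.55,"tz":0,"spin":0},{"grip":0.27,"tx":0,"ty":0,"tz":1,"spin":0},{"grip":0.27,"tx":0,"ty":0,"tz":1.2,"spin":0},{"grip":0.27,"tx":0,"ty":0,"tz":1.2,"spin":0},{"grip":0.27,"tx":0,"ty":0,"tz":0.2,"spin":0},{"grip":0.27,"tx":0,"ty":0,"tz":0.2,"spin":0},{"grip":0.27,"tx":0,"ty":0,"tz":0.1,"spin":0},{"grip":0.27,"tx":0,"ty":0,"tz":0.1,"spin":0}]';python3 -m creep '[{"grip":0.27,"tx":0,"ty":0.1,"tz":0.1,"spin":0},{"grip":0.27,"tx":0,"ty":0.1,"tz":0.1,"spin":0},{"grip":0.27,"tx":0,"ty":0.1,"tz":0,"spin":0},{"grip":0.27,"tx":0,"ty":0,"tz":0,"spin":0}]';python3 -m creep '[{"grip":0.27,"tx":0,"ty":0.1,"tz":0.1,"spin":0},{"grip":0.27,"tx":0,"ty":0.1,"tz":0.1,"spin":0},{"grip":0.27,"tx":0,"ty":0,"tz":0,"spin":0},{"grip":0.27,"tx":0,"ty":0,"tz":0,"spin":0},{"grip":0.27,"tx":0,"ty":0,"tz":0,"spin":0}]'
```

```text
clock: 11.88
tool_pos: [0.5286, 0.2236, 0.053]
eef_rot: [0.993, -0.122, 0.002, -0.004]
contact_force: [-3.3, 7.0, 22.0]
opening: 0.634
finger_force: 10.8
clock: 12.22
tool_pos: [0.5287, 0.2238, 0.0524]
eef_rot: [0.993, -0.121, 0.003, -0.006]
contact_force: [-3.0, 9.8, 25.6]
opening: 0.636
finger_force: 13.1
clock: 12.63
tool_pos: [0.5291, 0.2248, 0.0514]
eef_rot: [0.993, -0.12, 0.004, -0.009]
contact_force: [-2.5, 13.1, 31.4]
opening: 0.635
finger_force: 15.4
```

```bash
python3 -m creep '[{"grip":0.27,"tx":0,"ty":0,"tz":-0.5,"spin":0},{"grip":0.27,"tx":0,"ty":0,"tz":-1,"spin":0},{"grip":0.27,"tx":0,"ty":0,"tz":-1.5,"spin":0},{"grip":0.5,"tx":-2,"ty":-1.5,"tz":-1,"spin":0},{"grip":0.5,"tx":0,"ty":0,"tz":0,"spin":0},{"grip":0.5,"tx":0,"ty":0,"tz":0,"spin":0}]'
python3 - <<'E'
from h import *
from scipy.spatial.transform import Rotation as Ro
from plant import r,optics
s=r.get_state();c=optics.get_calibration('wrist');M=Ro.from_quat(s['eef_rot']).as_matrix();t=s['tool_pos'];print(t)
D=[]
for i in range(4): p,d=optics.snapshot('wrist');D.append(np.where(d>0,d,np.nan))
d=np.nanmedian(D,0);d[~np.isfinite(d)]=0
W=cloud(d,c);L=(W-t)@M*1000;x,y,z=L[...,0],L[...,1],W[...,2]*1000
m=(z>57)&(z<68)&(x>20)&(x<110); cy=np.median(y[m]);print('cy',cy,[(k,np.nanmedian(z[m&(abs(y-cy-k)<2)]).round(2)) for k in(-9,0,9)])
lv=(y<cy-19)&(y>cy-32)&(z>46)&(z<75)&(x<80)
for k in range(10,80,5):
    q=lv&(abs(x-k)<2.5)
    if q.sum()>3: print(k,q.sum(),'z',np.percentile(z[q],[50,80]).round(1))
G=np.array([.5062,.2345,.026]);print('to grip, tool cm',((G-t)@M*100).round(2))
E
```

```text
clock: 13.13
tool_pos: [0.5086, 0.2339, 0.0868]
eef_rot: [0.993, -0.122, -0.001, 0.0]
contact_force: [0.5, -0.7, -0.3]
opening: 0.753
finger_force: 0.0
[0.50859952 0.23389519 0.08679769]
cy -0.3157121763434813 [(-9, np.float64(60.45)), (0, np.float64(62.46)), (9, np.float64(60.6))]
10 9 z [48.3 48.9]
15 14 z [48.6 50.4]
20 59 z [53.9 54.7]
25 63 z [53.4 54.2]
30 63 z [53. 54.]
35 63 z [52.8 53.3]
40 69 z [52.  52.9]
45 74 z [51.4 52.2]
50 67 z [51.4 51.9]
55 84 z [50.7 51.4]
60 30 z [50.8 51.9]
65 19 z [50.6 51.3]
70 31 z [53.4 53.8]
75 46 z [53.7 54. ]
to grip, tool cm [-0.24 -0.    6.08]
```

The lever height is unchanged after about 30 N, so it is on its stop. Now I'll grasp.

```bash
python3 -m creep '[{"grip":0.5,"tx":-0.2,"ty":0,"tz":2,"spin":0},{"grip":0.5,"tx":0,"ty":0,"tz":2,"spin":0},{"grip":0.5,"tx":0,"ty":0,"tz":2,"spin":0},{"grip":0.5,"tx":0,"ty":0,"tz":0.1,"spin":0},{"grip":0.0,"tx":0,"ty":0,"tz":0,"spin":0},{"grip":-1,"tx":0,"ty":0,"tz":0,"spin":0},{"grip":-1,"tx":0,"ty":0,"tz":0,"spin":0},{"grip":-1,"tx":0,"ty":0,"tz":0,"spin":0}]' 20; python3 -m creep '[{"grip":-1,"tx":0,"ty":0,"tz":0,"spin":0},{"grip":-1,"tx":0,"ty":0,"tz":0,"spin":0}]'
```

```text
clock: 14.0
tool_pos: [0.5092, 0.2337, 0.0273]
eef_rot: [0.992, -0.123, 0.001, -0.0]
contact_force: [0.2, -0.1, 0.1]
opening: 0.475
finger_force: 0.0
clock: 14.17
tool_pos: [0.5088, 0.2328, 0.0271]
eef_rot: [0.992, -0.124, 0.0, 0.0]
contact_force: [-1.0, -1.6, 6.3]
opening: 0.409
finger_force: 20.0
```

```bash
python3 -m creep '[{"grip":-1,"tx":0,"ty":0,"tz":-2,"spin":0},{"grip":-1,"tx":0,"ty":0,"tz":-3,"spin":0},{"grip":-1,"tx":0,"ty":0,"tz":-3,"spin":0},{"grip":-1,"tx":0,"ty":0,"tz":-2,"spin":0},{"grip":-1,"tx":0,"ty":0,"tz":0,"spin":0}]'
python3 - <<'E'
from h import *
from plant import r
n=np.array([.9686,-.2487]);l=np.array([.2487,.9686])
for f in('w4.npz','w3.npz','w1.npz'):
    c=np.load(f);W=cloud(c['d'],c);A=W[...,:2]@n*1000;B=W[...,:2]@l*1000;z=W[...,2]*1000
    ch=(z>40)&(z<46)&(A>470)&(A<545)&(B>310)&(B<390)
    for nm,s in(('R',ch&(B<334)),('L',ch&(B>372))):
        print(f,nm,s.sum(),'along',np.percentile(A[s],[1,5,50,95,99]).round(1),'lat',np.percentile(B[s],[1,5,50,95,99]).round(1),'z',np.median(z[s]).round(1))
print(r.get_state()['tool_pos'],r.get_state()['finger_force'],r.get_state()['contact_force'])
E
```

```text
clock: 14.58
tool_pos: [0.5107, 0.2348, 0.1299]
eef_rot: [0.992, -0.123, 0.003, -0.002]
contact_force: [0.8, 0.8, -4.0]
opening: 0.404
finger_force: 20.0
w4.npz R 503 along [472.1 481.7 515.  526.  527.2] lat [326.2 326.6 329.8 333.  333.6] z 43.0
w4.npz L 480 along [477.9 503.8 515.7 525.6 528.5] lat [372.7 377.1 380.7 384.  384.5] z 42.9
w3.npz R 481 along [473.2 505.8 517.9 528.6 532.2] lat [324.1 324.5 327.7 331.5 333.1] z 42.7
w3.npz L 537 along [473.8 503.1 517.  527.7 532.1] lat [372.5 373.2 378.5 382.2 382.6] z 42.7
w1.npz R 196 along [472.2 481.3 517.2 528.2 532.4] lat [323.9 324.2 328.3 331.8 333.6] z 42.6
w1.npz L 187 along [473.  484.5 515.6 527.2 528.9] lat [373.5 373.8 378.6 382.5 382.7] z 42.8
[0.51066838 0.23480336 0.12987115] 19.998256294056773 [ 0.83535103  0.77280094 -4.02633704]
```

```bash
python3 -m creep '[{"grip":-1,"tx":0,"ty":0,"tz":0,"spin":-6.4},{"grip":-1,"tx":0,"ty":0,"tz":0,"spin":-6.4},{"grip":-1,"tx":0,"ty":0,"tz":0,"spin":-6.4},{"grip":-1,"tx":0,"ty":0,"tz":0,"spin":-6.4},{"grip":-1,"tx":0,"ty":0,"tz":0,"spin":-6.4},{"grip":-1,"tx":0,"ty":0,"tz":0,"spin":-6.4},{"grip":-1,"tx":0,"ty":0,"tz":0,"spin":-6.4}]' 12; python3 -m creep '[{"grip":-1,"tx":-0.7,"ty":3.4,"tz":0,"spin":0},{"grip":-1,"tx":-0.7,"ty":3.4,"tz":0,"spin":0},{"grip":-1,"tx":0,"ty":0,"tz":3,"spin":0},{"grip":-1,"tx":0,"ty":0,"tz":3,"spin":0},{"grip":-1,"tx":0,"ty":0,"tz":1,"spin":0},{"grip":-1,"tx":0,"ty":0,"tz":0,"spin":0},{"grip":-1,"tx":0,"ty":0,"tz":0,"spin":0}]'
python3 - <<'E'
from plant import r
from scipy.spatial.transform import Rotation as Ro
import numpy as np
s=r.get_state();M=Ro.from_quat(s['eef_rot']).as_matrix();print(s['tool_pos'],np.degrees(np.arctan2(M[1,0],M[0,0])),((np.array([.534,.1687,.0423])-s['tool_pos'])@M*100).round(2),s['q'].round(2),s['contact_force'])
E
```

```text
clock: 15.17
tool_pos: [0.5073, 0.2334, 0.1246]
eef_rot: [0.964, 0.267, -0.001, -0.0]
contact_force: [0.0, -0.3, -3.5]
opening: 0.408
finger_force: 12.0
clock: 15.75
tool_pos: [0.5302, 0.1685, 0.0556]
eef_rot: [0.964, 0.265, -0.001, -0.0]
contact_force: [0.1, 0.9, -3.3]
opening: 0.404
finger_force: 12.0
[0.53016594 0.16850403 0.05555841] 30.69954762676134 [0.34 0.18 1.33] [-0.33  0.88 -0.11  1.9   0.23  0.37 -1.64] [ 0.09011694  0.8979333  -3.32137736]
```

```bash
python3 -m creep '[{"grip":-1,"tx":0.3,"ty":0.2,"tz":0.6,"spin":0},{"grip":-1,"tx":0,"ty":0,"tz":0.5,"spin":0},{"grip":-1,"tx":0,"ty":0,"tz":0.2,"spin":0},{"grip":-1,"tx":0,"ty":0,"tz":0.2,"spin":0},{"grip":-1,"tx":0,"ty":0,"tz":0.2,"spin":0},{"grip":-1,"tx":0,"ty":0,"tz":0.2,"spin":0},{"grip":-1,"tx":0,"ty":0,"tz":0,"spin":0}]'
python3 -m creep '[{"grip":-1,"tx":0,"ty":0,"tz":0.2,"spin":0},{"grip":-1,"tx":0,"ty":0,"tz":0.2,"spin":0},{"grip":-1,"tx":0,"ty":0,"tz":0.2,"spin":0},{"grip":-1,"tx":0,"ty":0,"tz":0,"spin":0}]'
python3 - <<'E'
from h import *
from plant import r,optics
s=r.get_state();c=optics.get_calibration('scene');p,d=optics.snapshot('scene');np.savez('s5.npz',p=p,d=d,**{k:np.array(v) for k,v in c.items()})
crop(p,190,310,215,320,6,'pics/s5.png')
E
```

```text
clock: 16.33
tool_pos: [0.5347, 0.1678, 0.0373]
eef_rot: [0.964, 0.264, 0.0, 0.0]
contact_force: [-1.0, 0.3, -0.1]
opening: 0.407
finger_force: 12.0
clock: 16.67
tool_pos: [0.5347, 0.1677, 0.0308]
eef_rot: [0.964, 0.264, -0.0, 0.0]
contact_force: [-0.6, -0.2, -0.9]
opening: 0.41
finger_force: 12.0
```

View pics/s5.png

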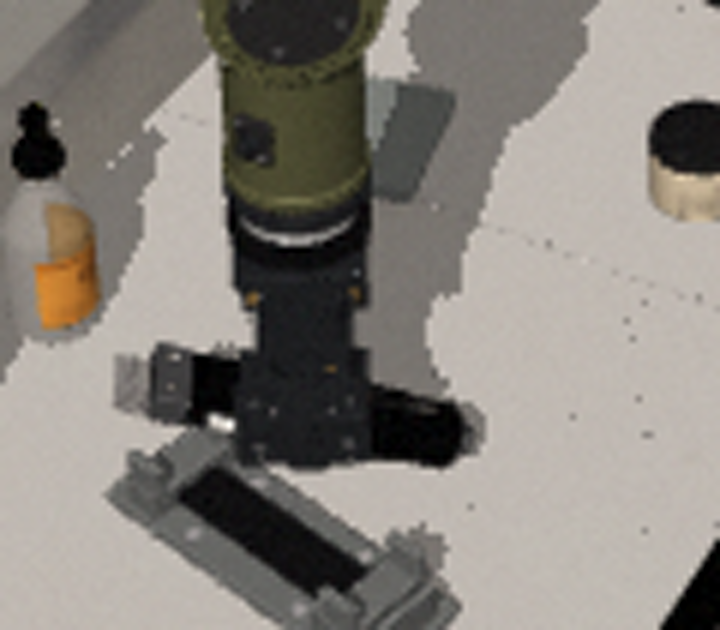

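The clipper is pivoting nose-up on the cheek: the nose is at left, (130,380), and sits higher. I'll measure the pitch against the earlier flat view.

```bash
cat > pitch.py <<'E'
from h import *
from scipy.spatial.transform import Rotation as Ro
from plant import r,optics
from scipy.optimize import minimize_scalar
def prof(W,t,M,cx,cy):
    L=(W-t)@M*1000;x=L[...,0]-cx;y=L[...,1]-cy;h=-L[...,2]
    m=(abs(y)<6)&(x>25)&(x<115)&np.isfinite(h)
    return np.c_[x[m],h[m]]
def binned(P,lo,hi,s=2):
    o=[]
    for k in np.arange(lo,hi,s):
        q=P[(abs(P[:,0]-k)<s/2)]
        if len(q)>3:o.append((k,np.median(q[:,1])))
    return np.array(o)
# flat reference: w4, tool pose then
R0=Ro.from_quat([.993,-.122,0,0]).as_matrix();t0=np.array([.49895,.22086,.09139])
c=np.load('w4.npz');W=cloud(c['d'],c)
g=np.array([.5088,.2328]);d=(np.r_[g,0.09139]-t0)@R0*1000
P0=prof(W,t0,R0,d[0],d[1]-.0); P0[:,1]+= (91.4-45.8)   # height above grip point
s=r.get_state();c=optics.get_calibration('wrist');M=Ro.from_quat(s['eef_rot']).as_matrix();t=s['tool_pos']
D=[]
for i in range(3): p,dd=optics.snapshot('wrist');D.append(np.where(dd>0,dd,np.nan))
dd=np.nanmedian(D,0);dd[~np.isfinite(dd)]=0
np.savez('wl.npz',p=p,d=dd,t=t,M=M,**{k:np.array(v) for k,v in c.items()})
W=cloud(dd,c);P1=prof(W,t,M,0,0);P1[:,1]-=18.7
P1=P1[P1[:,1]>-20];P0=P0[P0[:,1]>-12]
b0=binned(P0,36,100);b1=binned(P1,20,100)
def err(v):
    th,dz=v;c_,s_=np.cos(th),np.sin(th)
    X=b0[:,0]*c_-b0[:,1]*s_;H=b0[:,0]*s_+b0[:,1]*c_+dz
    ok=(X>b1[0,0])&(X<b1[-1,0]);e=np.interp(X[ok],b1[:,0],b1[:,1])-H[ok];return np.mean(np.minimum(abs(e),6))
from scipy.optimize import minimize
best=min((minimize(err,[a,0],method='Nelder-Mead') for a in np.radians([5,12,20,28])),key=lambda o:o.fun)
print('pitch',np.degrees(best.x[0]).round(2),'dz',best.x[1].round(2),'res',round(best.fun,2),'tool',t.round(4),s['contact_force'].round(1))
print('slopes',np.degrees(np.arctan(np.polyfit(*b0[(b0[:,0]>40)&(b0[:,0]<75)].T,1)[0])),np.degrees(np.arctan(np.polyfit(*b1[(b1[:,0]>35)&(b1[:,0]<65)].T,1)[0])))
E
python3 pitch.py
```

```text
pitch 17.69 dz 0.05 res 0.09 tool [0.5346 0.1677 0.0309] [ 0.5 -0.7 -1.4]
slopes -14.714881613806675 3.6677576090928907
```

```bash
python3 -m creep '[{"grip":-1,"tx":0,"ty":0,"tz":0.15,"spin":0},{"grip":-1,"tx":0,"ty":0,"tz":0,"spin":0},{"grip":-1,"tx":0,"ty":0,"tz":0,"spin":0}]'; python3 -m creep '[{"grip":-1,"tx":0,"ty":0,"tz":0,"spin":0},{"grip":-1,"tx":0,"ty":0,"tz":0,"spin":0}]' 45;  python3 -m creep '[{"grip":-1,"tx":0,"ty":0,"tz":-1,"spin":0},{"grip":-1,"tx":0,"ty":0,"tz":-2,"spin":0},{"grip":-1,"tx":0,"ty":0,"tz":-3,"spin":0},{"grip":-1,"tx":0,"ty":0,"tz":-3,"spin":0},{"grip":-1,"tx":0,"ty":0,"tz":0,"spin":0},{"grip":-1,"tx":0,"ty":0,"tz":0,"spin":0}]'; python3 pitch.py
```

```text
clock: 17.12
tool_pos: [0.5347, 0.1677, 0.0297]
eef_rot: [0.964, 0.264, 0.0, 0.0]
contact_force: [-1.5, 0.5, -1.6]
opening: 0.407
finger_force: 12.0
clock: 17.28
tool_pos: [0.5347, 0.1677, 0.0297]
eef_rot: [0.964, 0.264, 0.0, 0.0]
contact_force: [-0.3, 0.2, -1.1]
opening: 0.405
finger_force: 45.0
clock: 17.78
tool_pos: [0.5356, 0.1679, 0.1214]
eef_rot: [0.965, 0.264, 0.002, -0.0]
contact_force: [-1.3, -0.4, -4.3]
opening: 0.404
finger_force: 45.0
pitch 19.12 dz -0.01 res 0.11 tool [0.5356 0.1679 0.1214] [-1.3 -0.4 -4.3]
slopes -14.714881613806675 3.7720128741223258
```

```bash
cat > cam.py <<'E'
from h import *
from scipy.optimize import least_squares
def fit(q,yaw=None):
    def ax(yw): return np.array([np.cos(yw)*np.cos(.349),np.sin(yw)*np.cos(.349),np.sin(.349)])
    def f(v):
        a=ax(v[2] if yaw is None else yaw);d=q-np.array([.63,v[0],v[1]]);e=d-np.outer(d@a,a);return np.linalg.norm(e,axis=1)-.024
    s=least_squares(f,[-.095,.23,.2],loss='soft_l1',f_scale=.0015);a=ax(s.x[2] if yaw is None else yaw);C=np.array([.63,s.x[0],s.x[1]])
    rr=f(s.x);ok=abs(rr)<.004;t=(q-C)@a
    return np.degrees(s.x[2]),ok.mean().round(2),len(q),np.percentile(t[ok],[1,3,50]).round(4),(C+a*np.percentile(t[ok],2)).round(4),np.abs(rr[ok]).mean()
E
python3 - <<'E'
from cam import *
qs=[]
for f in('top0.npz','scene0.npz'):
    c=np.load(f);W=cloud(c['d'],c);x,y,z=W[...,0],W[...,1],W[...,2]
    q=W[(x>.58)&(x<.652)&(y>-.15)&(y<-.04)&(z>.18)&(z<.29)];qs.append(q)
    print(f,fit(q,.1955),fit(q))
print(fit(np.vstack(qs),.1955))
from plant import r
from scipy.spatial.transform import Rotation as Ro
s=r.get_state();M=Ro.from_quat(s['eef_rot']).as_matrix();y=np.degrees(np.arctan2(M[1,0],M[0,0]));print('yaw',y,s['tool_pos'],s['q'].round(2))
E
```

```text
top0.npz (np.float64(11.459155902616466), np.float64(0.78), 280, array([-0.0234, -0.0223,  0.0005]), array([ 0.6091, -0.0992,  0.2196]), np.float64(0.0017282864717136114)) (np.float64(10.230817101345565), np.float64(0.77), 280, array([-0.0233, -0.0225,  0.0006]), array([ 0.6088, -0.0989,  0.2196]), np.float64(0.001710618785775626))
scene0.npz (np.float64(11.459155902616466), np.float64(0.7), 208, array([-0.0217, -0.0205,  0.0061]), array([ 0.6106, -0.1001,  0.2223]), np.float64(0.0018094192957956673)) (np.float64(6.450862666915396), np.float64(0.71), 208, array([-0.0233, -0.0214,  0.0048]), array([ 0.6091, -0.0983,  0.222 ]), np.float64(0.0017864386444286177))
(np.float64(11.459155902616466), np.float64(0.74), 488, array([-0.0229, -0.0221,  0.002 ]), array([ 0.6094, -0.0994,  0.2202]), np.float64(0.0017953662497303224))
yaw 30.63034627040447 [0.53341891 0.16710869 0.1184994 ] [-0.3   0.78 -0.14  1.87  0.21  0.51 -1.62]
```

```bash
python3 -m creep '[{"grip":-1,"tx":0,"ty":0,"tz":-0.5,"spin":5},{"grip":-1,"tx":0,"ty":0,"tz":-0.7,"spin":5},{"grip":-1,"tx":0,"ty":0,"tz":-0.7,"spin":5},{"grip":-1,"tx":0,"ty":0,"tz":-0.7,"spin":4.6},{"grip":-1,"tx":-2,"ty":0.6,"tz":0,"spin":0},{"grip":-1,"tx":-3,"ty":1.2,"tz":0,"spin":0},{"grip":-1,"tx":-3,"ty":1.2,"tz":0,"spin":0},{"grip":-1,"tx":-3,"ty":1.6,"tz":0,"spin":0}]';python3 -m creep '[{"grip":-1,"tx":-2,"ty":2.6,"tz":0,"spin":0},{"grip":-1,"tx":-1,"ty":3.2,"tz":0,"spin":0},{"grip":-1,"tx":-1,"ty":3.2,"tz":0,"spin":0},{"grip":-1,"tx":-1,"ty":3.2,"tz":0,"spin":0},{"grip":-1,"tx":-1,"ty":3.2,"tz":0,"spin":0},{"grip":-1,"tx":-1,"ty":3.2,"tz":0,"spin":0},{"grip":-1,"tx":-1,"ty":2.8,"tz":0,"spin":0},{"grip":-1,"tx":0,"ty":1.6,"tz":0,"spin":0}]';python3 -m creep '[{"grip":-1,"tx":0,"ty":0,"tz":0,"spin":0},{"grip":-1,"tx":0,"ty":0,"tz":0,"spin":0},{"grip":-1,"tx":0,"ty":0,"tz":0,"spin":0}]'; python3 pitch.py
python3 - <<'E'
import numpy as np,cv2
c=np.load('wl.npz');cv2.imwrite('pics/w6.png',c['p'][:,:,::-1])
E
```

```text
clock: 18.6
tool_pos: [0.4333, 0.1015, 0.1446]
eef_rot: [0.995, 0.097, -0.001, 0.0]
contact_force: [0.2, 0.5, -4.1]
opening: 0.402
finger_force: 45.0
clock: 19.27
tool_pos: [0.3975, -0.1434, 0.1446]
eef_rot: [0.996, 0.093, -0.003, 0.0]
contact_force: [0.2, 0.2, -3.6]
opening: 0.4
finger_force: 45.0
clock: 19.52
tool_pos: [0.4006, -0.1385, 0.1451]
eef_rot: [0.995, 0.097, -0.001, -0.001]
contact_force: [0.6, 0.5, -3.6]
opening: 0.404
finger_force: 45.0
pitch 19.11 dz 0.2 res 0.16 tool [ 0.4006 -0.1385  0.1451] [ 0.6  0.5 -3.6]
slopes -14.714881613806675 3.1304011561339298
```

View pics/w6.png

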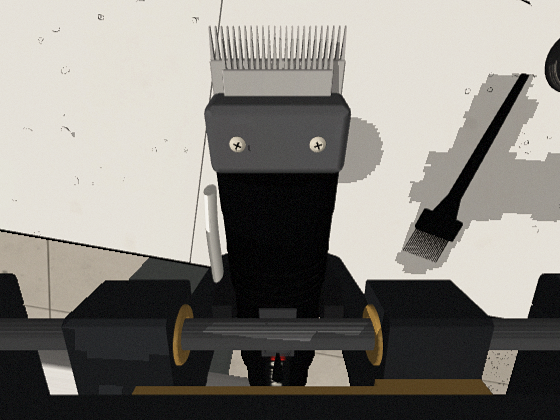

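The wrist view shows the clipper in hand, blade tip row 27 with its centre at col 278, and the lever down at (212,230). I'll work out the blade tip position.

Run:
```python
from h import *
c=np.load('wl.npz');t,M=c['t'],c['M'];W=cloud(c['d'],c)
for z in(.1975,.20): print('tip',((ray([[210,27],[278,27],[346,27]],c,z)-t)@M*1000).round(1).tolist())
L=(W-t)@M*1000
for v in(28,32,36,45,60,80): print(v,[L[v,u].round(1).tolist() for u in(230,278,326)])
print('yaw',np.degrees(np.arctan2(M[1,0],M[0,0])),M[:,2].round(4))
e=np.array([np.cos(np.radians(11)),np.sin(np.radians(11)),0]);foc=np.array([.5425,-.1123,.1971])
print('blade now->focus',(foc-(t+M@np.array([.0973,0,-.0524])))@M*100)
for f in('top','scene'):
    from plant import optics
    k=optics.get_calibration(f);p,d=optics.snapshot(f);np.savez(f+'7.npz',p=p,d=d,**{q:np.array(v) for q,v in k.items()})
    W=cloud(d,k);L=(W-t)@M*1000
    m=(abs(L[...,1])<23)&(L[...,0]>60)&(L[...,0]<125)&(L[...,2]<-30)&(L[...,2]>-90)
    for x in range(60,125,5):
        q=m&(abs(L[...,0]-x)<2.5)
        if q.sum()>2: print(f,x,q.sum(),'y',np.percentile(L[q][:,1],[5,95]).round(1),'h',np.percentile(-L[q][:,2],[10,50,90]).round(1))
```

```text
tip [[100.3, -19.7, -52.5], [100.3, -1.4, -52.5], [100.3, 16.8, -52.5]]
tip [[99.7, -19.2, -55.0], [99.7, -1.4, -55.0], [99.7, 16.4, -55.0]]
28 [[148.8, -41.5, 144.9], [149.1, -1.3, 145.7], [149.1, 39.0, 145.5]]
32 [[146.0, -41.7, 145.5], [146.2, -1.3, 146.0], [101.0, 12.6, -44.6]]
36 [[143.1, -41.9, 145.7], [142.9, -1.3, 144.8], [99.8, 12.6, -45.5]]
45 [[97.8, -15.8, -43.6], [136.4, -1.3, 146.1], [96.8, 12.2, -48.6]]
60 [[93.1, -15.3, -47.8], [93.5, -1.4, -44.9], [93.2, 12.6, -47.4]]
80 [[87.9, -15.8, -46.3], [87.9, -1.4, -46.0], [87.9, 13.0, -46.5]]
yaw 11.097168797606518 [-0.0014  0.0011 -1.    ]
blade now->focus [4.69493092 0.15645056 0.02188517]
top 60 11 y [-17.8  17.7] h [43.7 47.8 52.8]
top 65 24 y [-19.7  19. ] h [45.8 51.2 54.4]
top 70 24 y [-18.4  17.6] h [46.9 51.3 54.6]
top 75 26 y [-20.5  18.6] h [49.7 52.6 58.1]
top 80 22 y [-19.4  16.1] h [44.8 49.5 53.9]
top 85 22 y [-16.   17.6] h [41.  43.5 49.6]
top 90 20 y [-18.   15.6] h [41.2 47.  50.5]
top 95 14 y [-16.2  19.7] h [40.  45.6 50.3]
top 100 5 y [-14.4  13.1] h [44.3 45.7 47.4]
scene 60 8 y [-17.9  15.1] h [36.1 46.  51.7]
scene 65 19 y [-21.1  13.4] h [34.6 50.1 53.4]
scene 70 13 y [-19.2  17.4] h [37.2 48.7 55.8]
scene 75 14 y [-16.9  15.3] h [49.3 54.3 57.6]
scene 80 15 y [-21.3  18.4] h [40.6 52.3 57.8]
scene 85 9 y [-17.5  10. ] h [41.9 47.6 49.3]
scene 90 12 y [-21.4   8. ] h [44.  47.4 51.4]
scene 95 12 y [-17.2  10.7] h [43.6 48.6 52.8]
scene 100 9 y [-18.3  15.1] h [44.4 47.3 48.7]
```

```bash
python3 -m creep '[{"grip":-1,"tx":1,"ty":0.15,"tz":0,"spin":0},{"grip":-1,"tx":1.5,"ty":0,"tz":0,"spin":0},{"grip":-1,"tx":1.2,"ty":0,"tz":0,"spin":0},{"grip":-1,"tx":0.6,"ty":0,"tz":0,"spin":0},{"grip":-1,"tx":0.3,"ty":0,"tz":0,"spin":0},{"grip":-1,"tx":0,"ty":0,"tz":0,"spin":0},{"grip":-1,"tx":0,"ty":0,"tz":0,"spin":0},{"grip":-1,"tx":0,"ty":0,"tz":0,"spin":0}]'; python3 pitch.py
python3 - <<'E'
from cam import *
from plant import optics,r
s=r.get_state()
from scipy.spatial.transform import Rotation as Ro
M=Ro.from_quat(s['eef_rot']).as_matrix();b=s['tool_pos']+M@np.array([.0983,0,-.0527]);print('blade',b)
qs=[]
for f in('top','scene'):
    k=optics.get_calibration(f);p,d=optics.snapshot(f);W=cloud(d,k);x,y,z=W[...,0],W[...,1],W[...,2]
    q=W[(x>.585)&(x<.652)&(y>-.15)&(y<-.04)&(z>.185)&(z<.29)];qs.append(q);print(f,fit(q,.193))
    if f=='scene': crop(p,200,330,130,235,6,'pics/s8.png')
print(fit(np.vstack(qs),.193))
lens=np.array([.607,-.0995,.221]);a=np.array([.9397*np.cos(.192),.9397*np.sin(.192),.342]);print('ahead',(lens-b)@a,'off',(lens-b)-((lens-b)@a)*a)
E
```

```text
clock: 20.43
tool_pos: [0.4452, -0.1324, 0.1456]
eef_rot: [0.995, 0.096, -0.001, 0.0]
contact_force: [0.4, -0.1, -3.0]
opening: 0.404
finger_force: 45.0
pitch 19.0 dz 0.35 res 0.18 tool [ 0.4452 -0.1324  0.1456] [ 0.4 -0.1 -3. ]
slopes -14.714881613806675 2.907242179859961
blade [ 0.54225863 -0.11365718  0.19835318]
top (np.float64(11.459155902616466), np.float64(0.8), 280, array([-0.0236, -0.0221,  0.002 ]), array([ 0.6094, -0.0986,  0.2196]), np.float64(0.001794401920644176))
scene (np.float64(11.459155902616466), np.float64(0.65), 204, array([-0.0225, -0.0212,  0.0034]), array([ 0.6101, -0.0999,  0.2221]), np.float64(0.001842917896983255))
(np.float64(11.459155902616466), np.float64(0.72), 484, array([-0.0224, -0.022 ,  0.0025]), array([ 0.6095, -0.0991,  0.2202]), np.float64(0.0018264926850557809))
ahead 0.07000337130999357 off [ 0.00016798  0.00160446 -0.00129434]
```

View pics/s8.png

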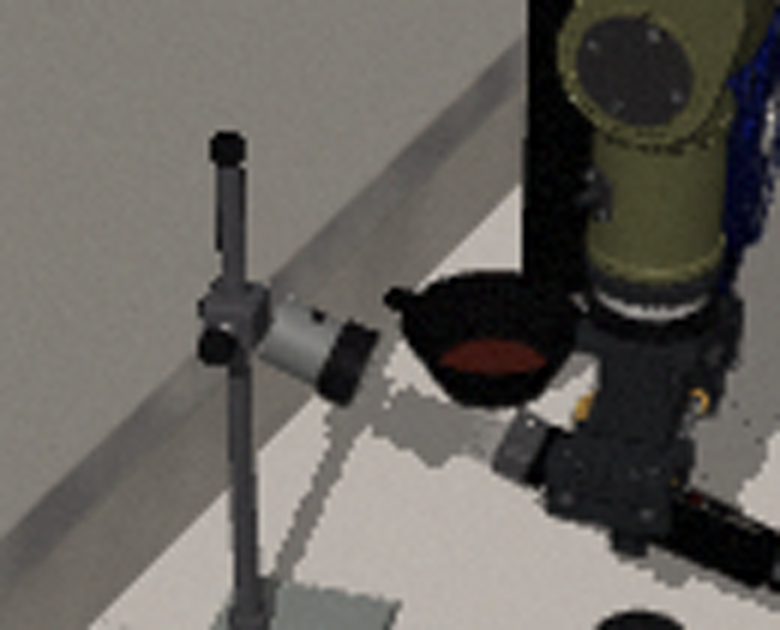

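The view shows the clipper's slope in line with the barrel axis, blade near (475,435) and lens at (355,375). I'll make a 1–2 mm trim and hand in.

```bash
python3 -m creep '[{"grip":-1,"tx":0.1,"ty":-0.15,"tz":0.1,"spin":0},{"grip":-1,"tx":0,"ty":0,"tz":0,"spin":0},{"grip":-1,"tx":0,"ty":0,"tz":0,"spin":0},{"grip":-1,"tx":0,"ty":0,"tz":0,"spin":0},{"grip":-1,"tx":0,"ty":0,"tz":0,"spin":0},{"grip":-1,"tx":0,"ty":0,"tz":0,"spin":0},{"grip":-1,"tx":0,"ty":0,"tz":0,"spin":0},{"grip":-1,"tx":0,"ty":0,"tz":0,"spin":0}]' && python3 -c "
from plant import workorder
print(workorder.finish_job())"
```

```text
clock: 21.35
tool_pos: [0.4471, -0.1306, 0.1447]
eef_rot: [0.995, 0.096, 0.0, 0.0]
contact_force: [0.4, 0.1, -3.8]
opening: 0.405
finger_force: 45.0
the job is handed in; nothing more can be done
None
```

The job is handed in at 21 s: by my measurements the lever is on its stop (tip about 1 mm above nominal, unmoved by a 30 N press), and the clipper is held at 45 N, 19° nose-up, with its blade tip about 70 mm in front of the lens.

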